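Wind the padlock slide to its index and clamp it

TASK

Wind the slide's hand crank clockwise, taking a fresh grip as needed, until the black line on the carriage lines up with the red index on the scale rail. Then swing the orange-tipped clamp lever round so that it lies over the red mark on its dial, neither short of it nor past it, and let go. Do not clamp before the carriage is in line, do not shove the carriage itself, and leave the red index and the other things on the bench where they are.

Things in the scene. Friction and masses are not known exactly. Their poses are not given: they have to be found in the camera images.
- slide_unit: Hand-cranked slide fixed to the bench: grey base plate 150 x 375 x 12 mm, from -85 to 65 mm in x and -210 to 165 mm in y of this frame (origin on the bench); x points away from the robot, y along the slide, away from the blue gearbox (110 x 110 mm, top 80 mm up) at the -y end. Carries crank, carriage, clamp lever and index. Position and yaw (-5 to 14 degrees) vary.
- crank (a joint): Crank angle on top of the gearbox, rad, clockwise from above positive; axis upright. At 0 the arm points along slide_unit -x; starts at 0 to 2. One turn (6.283) moves the carriage 60 mm to slide_unit +y (9.549 mm per rad), geared together. Needs about 5 N at the grip, stays where it is left; free from -0.5 to 19.
- crank_grip (a point): Middle of the crank's upright black grip, 138 mm above the bench, 60 mm from the axis. A flat bar that cannot spin in the arm: 30 mm radially, 14 mm tangentially, 102 to 160 mm above the bench. The dark crank arm lies below it, 92 to 102 mm up. Site axes turn with the crank: x points from grip to axis.
- crank_axis (a point): Point on the crank's upright axis, 138 mm above the bench (same height as crank_grip).
- carriage: Aluminium carriage, 120 mm (x) by 80 mm (y), top 50 mm above the bench, with a brass padlock clamped on its rear half (not to be handled). Slides along slide_unit y, driven by the crank only. Origin at bench height under its centre.
- carriage_mark (a point): Front top end of the black line on the carriage (line 3 mm wide, on the top and down the front face, 28 mm to the gearbox side of the carriage's middle).
- index_mark (a point): Top of the fin of the red index on the scale rail in front of the carriage (block 18 x 16 mm, fin 3 mm thick, top 48 mm up); axes as slide_unit. In line means that carriage_mark and index_mark have the same slide_unit y. At the start the carriage is 61 to 96 mm short, on the gearbox side. The index stays put by friction.
- clamp_lever (a joint): Clamp lever's angle about its upright hinge on the carriage, rad, clockwise from above positive. 0: points to slide_unit -x, over the dial's grey mark (free); growing, its tip swings to slide_unit +y, away from the gearbox. 1.2 (69 degrees): over the red mark (clamped). Stops at -0.05 and 1.9; about 2 N at the tip, stays put. Starts at 0 to 0.25.
- lever_grip (a point): Middle of the lever's upright round orange knob, 62 mm from its hinge; knob 18 to 20 mm in diameter, from 71 to 121 mm above the bench, this point 101 mm up. The lever's flat arm lies below it, 65 to 73 mm above the bench.
- lever_hinge (a point): Point on the lever's hinge axis, 101 mm above the bench; it travels with the carriage.
- blank_box: Bystander: red cardboard box, 65 x 95 x 34 mm, loose. Origin at its underside's centre.
- oil_bottle: Bystander: white oil bottle with red spout, 45 mm diameter, 140 mm tall, loose. Origin at its underside's centre.
- pliers: Bystander: pliers with blue handles, 61 x 183 x 10 mm, loose, lying flat. Origin at its underside's centre.

How it is judged:
On the way:
1. the carriage line stands within 2.5 mm of the red index, with the crank at rest and the clamp lever still free (below 0.5 rad) (y of carriage_mark in the frame of index_mark between -0.0025 and 0.0025 m and velocity of joint crank between -0.15 and 0.15 rad/s and value of joint clamp_lever below 0.5 rad), for 0.3 s.
At the end, for the whole second after the job is handed in: The carriage line is within 2.5 mm of the red index along the slide, the clamp lever is within 0.12 rad of the red mark (1.2 rad), and crank and lever are at rest (y of carriage_mark in the frame of index_mark between -0.0025 and 0.0025 m and value of joint clamp_lever between 1.08 and 1.32 rad and velocity of joint crank between -0.05 and 0.05 rad/s and velocity of joint clamp_lever between -0.05 and 0.05 rad/s); the robot touches nothing.
It fails at once if the clamp lever is swung past 0.6 rad while the carriage is more than 5 mm out of line (value of joint clamp_lever above 0.6 rad and (y of carriage_mark in the frame of index_mark above 0.005 m or y of carriage_mark in the frame of index_mark below -0.005 m)).
It fails at once if the carriage (or what it carries) is pressed with more than 30 N by fingers or arm while more than 5 mm out of line ((y of carriage_mark in the frame of index_mark above 0.005 m or y of carriage_mark in the frame of index_mark below -0.005 m) and contact force between any of the fingers, the arm and carriage above 30 N).
It fails at once if the red index is displaced by more than 5 mm (distance of index_mark from where it was at the start of the episode above 0.005 m).
It fails at once if the box, the oil bottle or the pliers are displaced by more than 30 mm (distance of any of blank_box, oil_bottle, pliers from where it was at the start of the episode above 0.03 m).
It also fails if it takes over 72 s, if anything falls off the work surface, if the arm or the gripper's body presses on something with over 40 N, if the wrist force passes 120 N, or if a joint passes its speed limit or range.

ROBOT

A 7-joint arm with a two-finger parallel gripper is mounted at the origin on a cart in front of the work surface, level with it; the furniture and walls round the work are solid. World frame = base frame: x ahead of the robot, y to its left, z up, the work surface at z = 0. Lengths are in m, angles in rad, forces in N, time in s.
With the tool pointing down it reaches from about 0.425 to 1.025 m from the base axis. Payload 9.4 kg.
Tool frame: the origin (TCP) lies between the finger pads; the fingertips stand r.tcp_to_tips ahead of it and the grasp point (between the pads) lies 6 mm ahead of it (r.tcp_to_tips is the distance from the TCP to the fingertips, in m); z points along the fingers, y is the line along which they close (so a half turn about z gives the same grasp; the last joint's range is limited). The gripper opens to 93 mm and grips with 3 to 60 N. Pads are 15 mm wide; open, the fingers measure 128 mm over their backs; the gripper's body (75 mm by 188 mm) begins 65 mm behind the grasp point.
Start: joints at [1.128, 0.599, -0.003, 1.599, 0.002, 0.943, -0.08], TCP at [0.259, -0.677, 0.244] pointing down, gripper open.
Joint ranges: [-2.57, 2.57], [-0.35, 1.97], [-1.29, 1.29], [0.11, 2.56], [-1.05, 4.19], [0.11, 1.86], [-2.63, 2.63]. Speed limits (rad/s): [2.22, 2.22, 3.01, 3.01, 3.14, 3.14, 3.14].

INTERFACE

Orientations are given as a rotation vector (axis times angle).
In Python, from station import sensors, imaging, hand_in, r gives the robot as it stands.
- The arm moves only by the tool step_arm, never from a script. Its argument "plan" is a list of rows, each an object with "claw": the finger opening in cm, from 0 to 9.3; "offset": the shift along the tool's x, y, z in cm, a list of three; "delta_rot": the turn, a rotation vector about the tool's x, y, z in degrees, a list of three. A call has 1 to 10 rows; each row is the pose to reach, as a shift and turn from the pose commanded when the call began, along the tool's axes at that moment; what a row does not reach only later rows make up. A row lasts 1/8 s, in which the tool goes at most 62.5 mm and 10.7 degrees, less where a joint would pass 70% of its speed; a pose out of reach is approached as far as the arm can. A call with a gripper value outside its range is refused whole. The fingers move at their own pace and stop on an object; the grip force is fixed at half the most. Time passes only in rows, so rows that repeat a pose let the fingers close. It gives the time, the measured TCP pose, the force, the opening and the grip force at its end, in the units of the state.
- sensors.sense(): the state, without advancing time (a new reading comes with each control period).
- imaging.camera(name): name is "scene" or "top" or "wrist"; returns a dict with "pixels" (400x640x3 uint8, red, green, blue), "depth" (400x640 float32, m along the optical axis (not along the pixel's ray), 0 where there is no reading), "fx", "fy", "cx", "cy" (pixels), "origin" and "rotation" of the camera in the world. Camera axes: x right, y down, z forward; pixel columns grow to the right and rows downward; lengths in m; the calibration is good to about 2 mm. A picture is of the moment at which its call begins.
- hand_in(): hands the job in; it is judged then, once.
The state is a dict: "clock": time; "qpos": joint angles; "qd": joint speeds; "joint_efforts": joint torques, N m; "ee_pos": TCP position; "tool_rot": TCP orientation; "force": force on the tool from outside, world axes, zero at the start; "torque": the same for the moment, N m; "width": opening from 0.0 (shut) to 1.0 (fully open); "finger_force": force on a finger pad.
Only numpy, scipy, OpenCV 4.12 (cv2) and the standard library are available. Lean on these libraries where they do the work, as an engineer would, in place of code of your own. Each camera call takes 0.05 s, during which the arm holds its last target. There are 200 camera calls.

## Working session

There is one attempt and no reset: what is moved stays moved. The work goes in short steps, Python scripts to look and compute and a tool call to move; the robot and the scene stay as the last step left them, time stands still between calls to the robot, and variables do not carry over. Pictures are saved under pics/ and viewed, at most 10 in all, crops included, and the job is handed in when it is done.

Besides the shell and the picture viewer there is one more tool, called after "Emit:" in YAML: its name, and indented under it one key for each argument. step_arm: Moves the arm, as the interface text tells. Its arguments: {"type":"object","properties":{"plan":{"type":"array"}},"required":["plan"]}

```bash
mkdir -p pics; ls
python3 - <<'E'
from station import sensors, imaging, r
import cv2,numpy as np
print(sensors.sense(), r.tcp_to_tips)
for n in("top","scene"):
    c=imaging.camera(n); np.savez(f"{n}0.npz",**c)
    print(n,c["fx"],c["cx"],c["cy"],c["origin"],c["rotation"])
    cv2.imwrite(f"pics/{n}0.png",c["pixels"][:,:,::-1])
E
```

```text
pics
{'clock': 0.0, 'qpos': array([ 1.12829157,  0.60011548, -0.00250416,  1.60011598,  0.00181432,
        0.94289515, -0.0798133 ]), 'qd': array([ 0.00109182, -0.00038171,  0.00148848,  0.00066474, -0.00054589,
        0.00075727,  0.00066219]), 'joint_efforts': array([-8.28738357e-04, -7.65087533e+01,  1.49709843e+00, -2.52356136e+01,
       -5.24543831e-02,  1.71859242e-02,  1.68351030e-04]), 'ee_pos': array([ 0.25913594, -0.67663375,  0.24277244]), 'tool_rot': array([-3.08774338e+00, -5.71172749e-01,  7.04097541e-04]), 'force': array([1.02200602, 0.3320464 , 0.34036284]), 'torque': array([0.00107887, 0.08557833, 0.01659629]), 'finger_force': 0.0, 'width': 0.9992145510016532} 0.025
top 464.2840440229771 321.96756988974886 193.3106724341016 [0.3339241  0.17063209 1.55530963] [-2.11481891  2.11729216 -0.18138822]
scene 493.45267332256094 318.8055466401386 198.20596816772778 [0.01371818 1.14934306 1.24554342] [-0.76418544  2.60325978 -1.09473159]
```

View pics/top0.png

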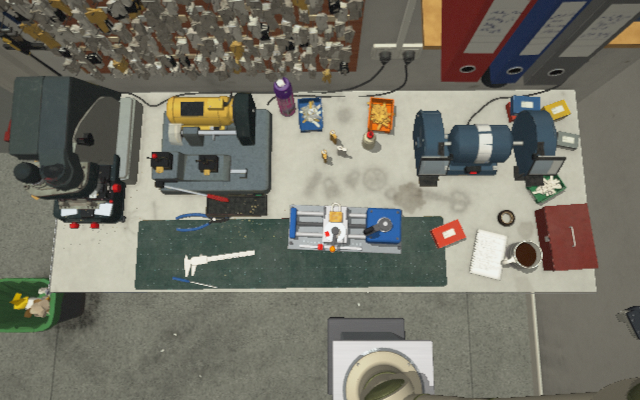

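View pics/scene0.png

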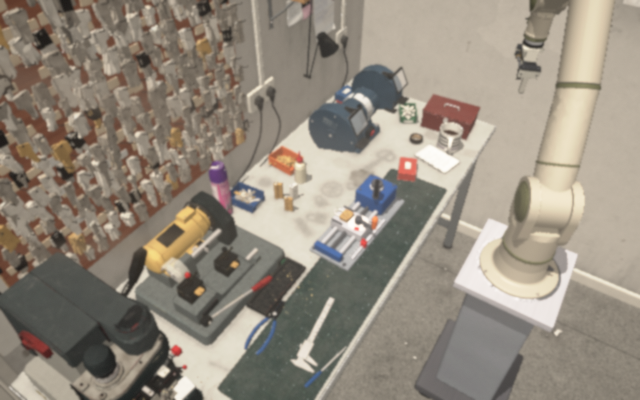

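The top view shows the slide's base plate at (289–402, 206–252), with the blue gearbox at (383,226), the crank arm pointing to about (370,232), the lever knob at (333,249) and the red index at (320,247). The blank box is at (448,234). The scene view confirms this layout. Next I'll measure it in an enlarged crop.

```bash
cat > h.py <<'E'
import numpy as np,cv2
from scipy.spatial.transform import Rotation as R
def rot(c):
    a=np.array(c["rotation"]); return R.from_rotvec(a).as_matrix() if a.size==3 else a
def ray(c,u,v,z):
    d=rot(c)@np.array([(u-c["cx"])/c["fx"],(v-c["cy"])/c["fy"],1.]); o=np.array(c["origin"])
    return o+d*(z-o[2])/d[2]
def proj(c,p):
    q=rot(c).T@(np.array(p)-c["origin"]); return c["fx"]*q[0]/q[2]+c["cx"],c["fy"]*q[1]/q[2]+c["cy"]
def blobs(c,lo,hi,box,amin=3):
    u0,v0,u1,v1=box
    hsv=cv2.cvtColor(np.ascontiguousarray(c["pixels"]),cv2.COLOR_RGB2HSV)
    m=np.zeros(hsv.shape[:2],np.uint8); m[v0:v1,u0:u1]=cv2.inRange(hsv,lo,hi)[v0:v1,u0:u1]
    n,l,s,ce=cv2.connectedComponentsWithStats(m)
    return m,[(s[i,4],ce[i].round(1),s[i,:4]) for i in range(1,n) if s[i,4]>=amin]
E
python3 - <<'E'
from h import *
c=dict(np.load("top0.npz")); B=(280,195,412,262)
m,b=blobs(c,(105,120,60),(125,255,255),B,60); print(b)
big=max(b,key=lambda t:t[0])
pts=np.argwhere(m>0)[:,::-1]; pts=pts[(pts[:,0]>355)]
rc=cv2.minAreaRect(pts.astype(np.float32)); print(rc)
for p in cv2.boxPoints(rc): print(ray(c,*p,.08).round(4))
print("centre",ray(c,*rc[0],.08))
for lo,hi,n,z in(((8,150,150),(20,255,255),"orange",.121),((0,150,120),(5,255,255),"red",.048),((172,150,120),(180,255,255),"red2",.048),((0,0,0),(180,140,60),"dark",.16)):
    for t in blobs(c,lo,hi,B,4)[1]: print(n,t,ray(c,*t[1],z).round(3))
cv2.imwrite("pics/topc.png",cv2.resize(c["pixels"][195:262,275:415,::-1],None,fx=5.5,fy=5.5,interpolation=cv2.INTER_CUBIC))
E
```

```text
[(np.int32(163), array([292.7, 222.6]), array([290, 208,   7,  30], dtype=int32)), (np.int32(878), array([384.1, 225.3]), array([366, 208,  35,  36], dtype=int32))]
((383.0, 225.5), (35.0, 34.0), 90.0)
[0.5648 0.0531 0.08  ]
[ 0.5645 -0.0558  0.08  ]
[ 0.4526 -0.0523  0.08  ]
[0.4527 0.055  0.08  ]
centre [5.08261876e-01 2.54948572e-06 8.00000000e-02]
orange (np.int32(41), array([332.6, 216.3]), array([330, 212,   8,  10], dtype=int32)) [0.532 0.161 0.121]
orange (np.int32(8), array([339.1, 213.9]), array([338, 213,   3,   3], dtype=int32)) [0.54  0.14  0.121]
orange (np.int32(11), array([339. , 219.8]), array([336, 217,   6,   5], dtype=int32)) [0.521 0.141 0.121]
orange (np.int32(26), array([331.8, 248.7]), array([330, 246,   5,   6], dtype=int32)) [0.432 0.164 0.121]
red (np.int32(12), array([326.8, 233.5]), array([325, 232,   4,   4], dtype=int32)) [0.486 0.179 0.048]
red (np.int32(26), array([320. , 246.5]), array([318, 244,   5,   6], dtype=int32)) [0.444 0.201 0.048]
dark (np.int32(56), array([368.4, 230.5]), array([364, 227,  10,   8], dtype=int32)) [0.484 0.053 0.16 ]
```

View pics/topc.png

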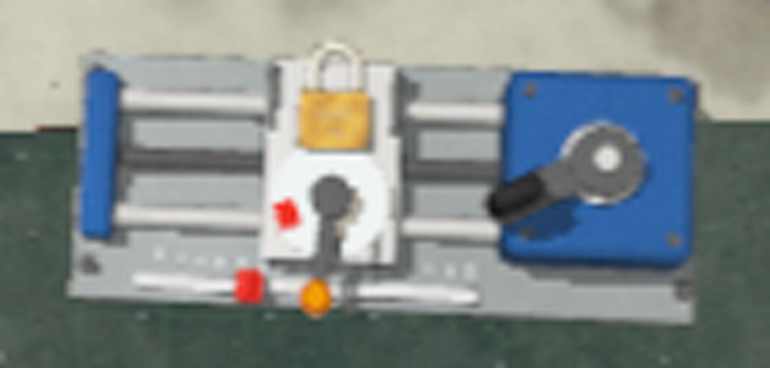

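The crop shows the plate corners at (68,297), (690,322) and (85,52), the crank cap at (605,157) and the grip at about (515,197). The lever hinge is at (330,195), the knob at (316,297) and the index at (249,287).

Run:
```python
from h import *
c=dict(np.load("top0.npz"))
f=lambda u,v,z:ray(c,u/5.5+275-.4,v/5.5+195-.4,z)
A=np.array([f(68,297,.012),f(690,322,.012),f(85,52,.012)])[:,:2]
L=np.array([[-.085,.165],[-.085,-.21],[.065,.165]])
# rigid fit
a=A-A.mean(0);l=L-L.mean(0); th=np.arctan2((l[:,0]*a[:,1]-l[:,1]*a[:,0]).sum(),(l*a).sum())
Rm=np.array([[np.cos(th),-np.sin(th)],[np.sin(th),np.cos(th)]]); t=A.mean(0)-Rm@L.mean(0)
print("yaw",np.degrees(th),t,(L@Rm.T+t-A).round(4))
for n,u,v,z in(("axis",605,157,.11),("grip",515,197,.16),("hinge",330,195,.08),("knob",316,297,.121),("index",249,287,.048)):
    p=f(u,v,z);print(n,p.round(4),"slide",((p[:2]-t)@Rm).round(4))
```

```text
yaw -2.4676642392391366 [0.51794187 0.14286826] [[ 0.0002 -0.0001]
 [-0.0008 -0.0015]
 [ 0.0005  0.0017]]
axis [ 0.5121 -0.0017  0.11  ] slide [ 0.0004 -0.1447]
grip [0.484  0.0539 0.16  ] slide [-0.0301 -0.0903]
hinge [0.4939 0.1542 0.08  ] slide [-0.0245  0.0103]
knob [0.4323 0.1628 0.121 ] slide [-0.0864  0.0162]
index [0.4432 0.2017 0.048 ] slide [-0.0772  0.0556]
```

```bash
cat >> h.py <<'E'
def frame():
    from station import sensors
    s=sensors.sense(); return np.array(s["ee_pos"]),R.from_rotvec(s["tool_rot"]),s
def phi(T):
    x=T.as_matrix()[:,0]; return np.degrees(np.arctan2(x[1],x[0]))
def rows(targets,p0=None,phi0=None):
    """targets: (xyz, phi deg) ; prints offset cm, turn deg about tool z, with tool assumed exactly down"""
    p,T,s=frame(); p=p if p0 is None else np.array(p0); f=np.radians(phi(T) if phi0 is None else phi0)
    M=np.array([[np.cos(f),np.sin(f),0],[np.sin(f),-np.cos(f),0],[0,0,-1]])
    for x,ph in targets:
        print((100*M.T@(np.array(x)-p)).round(2), "rz",round((np.degrees(f)-ph),1))
E
python3 - <<'E'
from h import *
p,T,s=frame(); print(phi(T),T.as_matrix().round(3))
rows([([.44,.05,.33],90)])
E
```

```text
20.962576219187728 [[ 0.934  0.358 -0.001]
 [ 0.358 -0.934  0.001]
 [-0.    -0.001 -1.   ]]
[ 42.88 -61.39  -8.71] rz -69.0
```

Emit:
step_arm:
  plan:
    - {"claw": 7, "offset": [3, -4, -8.7], "delta_rot": [0, 0, -8]}
    - {"claw": 7, "offset": [7, -10, -8.7], "delta_rot": [0, 0, -16]}
    - {"claw": 7, "offset": [11, -15, -8.7], "delta_rot": [0, 0, -24]}
    - {"claw": 7, "offset": [15, -20, -8.7], "delta_rot": [0, 0, -32]}
    - {"claw": 7, "offset": [19, -26, -8.7], "delta_rot": [0, 0, -40]}
    - {"claw": 7, "offset": [23, -31, -8.7], "delta_rot": [0, 0, -48]}
    - {"claw": 7, "offset": [27, -37, -8.7], "delta_rot": [0, 0, -55]}
    - {"claw": 7, "offset": [31, -43, -8.7], "delta_rot": [0, 0, -60]}
    - {"claw": 7, "offset": [35, -49, -8.7], "delta_rot": [0, 0, -65]}
    - {"claw": 7, "offset": [39, -55, -8.7], "delta_rot": [0, 0, -69]}

```text
clock: 1.35
ee_pos: [0.4078, -0.105, 0.3307]
tool_rot: [2.22, 2.223, -0.0]
force: [1.2, -0.3, 0.4]
width: 0.755
finger_force: 0.0
```

Run:
```python
from h import *
p,T,s=frame(); print(p,phi(T),T.as_matrix().round(3),s["qpos"].round(2),s["clock"],s["force"])
rows([([.44,.05,.33],90)])
```

```text
[ 0.40782386 -0.10496903  0.33069649] 90.07955259504722 [[-0.001  1.     0.   ]
 [ 1.     0.001 -0.   ]
 [-0.     0.    -1.   ]] [ 0.58  0.15 -0.53  2.12  0.1   0.9   0.  ] 1.35 [ 1.23208296 -0.28140127  0.42030262]
[15.49  3.24  0.07] rz 0.1
```

Emit:
step_arm:
  plan:
    - {"claw": 7, "offset": [4, 1, 0], "delta_rot": [0, 0, 0]}
    - {"claw": 7, "offset": [9, 2, 0], "delta_rot": [0, 0, 0]}
    - {"claw": 7, "offset": [13, 3, 0], "delta_rot": [0, 0, 0]}
    - {"claw": 7, "offset": [15, 3, 0], "delta_rot": [0, 0, 0]}
    - {"claw": 7, "offset": [15, 3, 0], "delta_rot": [0, 0, 0]}
    - {"claw": 7, "offset": [15, 3, 0], "delta_rot": [0, 0, 0]}

```text
clock: 2.1
ee_pos: [0.4377, 0.0421, 0.3304]
tool_rot: [-2.223, -2.22, 0.001]
force: [0.7, -0.7, 0.1]
width: 0.754
finger_force: 0.0
```

Run:
```python
from h import *
from station import imaging
c=imaging.camera("wrist"); np.savez("w1.npz",**c)
p,T,s=frame(); print(p,phi(T),s["qpos"].round(2),s["clock"],c["origin"],c["fx"]); print(rot(c).round(3))
cv2.imwrite("pics/w1.png",c["pixels"][:,:,::-1])
```

```text
[0.43777004 0.04190758 0.33042204] 89.87444799515521 [ 0.31  0.19 -0.63  2.08  0.14  0.91 -0.39] 2.15 [0.43818478 0.11804195 0.47141021] 284.2793163428953
[[ 1.    -0.001 -0.001]
 [-0.002 -0.962 -0.274]
 [-0.001  0.274 -0.962]]
```

View pics/w1.png

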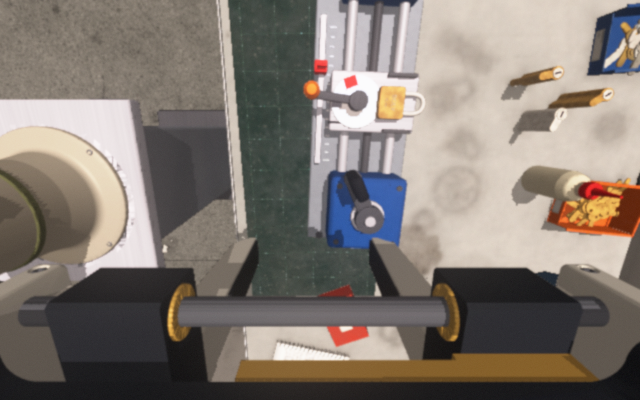

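The wrist view shows the gearbox centred at (367,210), the crank cap at (369,217) and the grip top at about (354,178). The lever hinge is at (357,101), the knob at (312,89), the index at (321,66) and the red dial mark at (350,81).

Run:
```python
from h import *
c=dict(np.load("w1.npz"))
D=c["depth"]
def pt(u,v):
    d=D[v,u]; return rot(c)@(d*np.array([(u-c["cx"])/c["fx"],(v-c["cy"])/c["fy"],1]))+c["origin"]
for n,u,v in(("cap",369,217),("gripU",352,175),("gripL",360,192),("hinge",357,101),("knob",312,89),("index",321,66),("plate",320,190),("gb",345,235),("carr",340,125)): print(n,pt(u,v).round(4))
m,b=blobs(c,(105,120,60),(125,255,255),(320,160,412,260),60)
k=max(b,key=lambda t:t[0]);print(k)
rc=cv2.minAreaRect(np.argwhere(m>0)[:,::-1].astype(np.float32));print(rc)
# use depth-selected gearbox top points incl occluders -> centroid of world points at z .075-.085
vv,uu=np.nonzero(m); P=np.array([pt(u,v) for u,v in zip(uu,vv)]); P=P[abs(P[:,2]-.08)<.005]
rw=cv2.minAreaRect((P[:,:2]*1000).astype(np.float32)); print("gb world mm",rw,len(P))
# grip top: points z in .15-.17
vv,uu=np.mgrid[140:260,320:420]; P=np.array([pt(u,v) for u,v in zip(uu.ravel(),vv.ravel())]).reshape(-1,3)
G=P[(P[:,2]>.152)&(P[:,2]<.17)]; print("grip top",len(G),cv2.minAreaRect((G[:,:2]*1000).astype(np.float32)),G.mean(0))
H=P[(P[:,2]>.104)&(P[:,2]<.15)&(P[:,1]<.03)]; print("hub",len(H),H.mean(0),H[:,2].max(), np.ptp(H[:,:2],axis=0))
for lo,hi,n,z in(((8,150,150),(20,255,255),"orange",.121),((0,150,120),(5,255,255),"red",.048)):
    for t in blobs(c,lo,hi,(300,40,430,120),4)[1]: print(n,t,ray(c,*t[1],z).round(4))
cv2.imwrite("pics/w1c.png",cv2.resize(c["pixels"][40:260,290:440,::-1],None,fx=2.7*1.9,fy=2.7,interpolation=cv2.INTER_CUBIC)) if 0 else cv2.imwrite("pics/w1c.png",cv2.resize(c["pixels"][50:130,295:425,::-1],None,fx=6,fy=6,interpolation=cv2.INTER_CUBIC))
```

```text
cap [5.127e-01 5.000e-04 1.070e-01]
gripU [0.4839 0.0623 0.1359]
gripL [0.4903 0.047  0.1599]
hinge [0.495  0.1496 0.0768]
knob [0.4365 0.1591 0.1209]
index [0.4486 0.1976 0.043 ]
plate [0.4487 0.0171 0.0134]
gb [ 0.4843 -0.036   0.0801]
carr [0.4759 0.1197 0.0496]
(np.int32(3628), array([364.1, 210.2]), array([327, 172,  79,  77], dtype=int32))
((365.4319152832031, 210.5894775390625), (76.16388702392578, 75.47772979736328), 3.5763344764709473)
gb world mm ((512.9505615234375, -4.9502105712890625), (106.68167877197266, 105.53076934814453), 87.72335052490234) 3274
grip top 316 ((490.58197021484375, 49.19824981689453), (13.964195251464844, 30.036415100097656), 23.42099380493164) [0.49000237 0.05016004 0.15899316]
hub 325 [ 0.5141147  -0.00527606  0.10540849] 0.10946729781569958 [0.03657223 0.0380773 ]
orange (np.int32(199), array([311.1,  88.5]), array([304,  80,  15,  17], dtype=int32)) [0.4355 0.1597 0.121 ]
red (np.int32(144), array([319.9,  66.2]), array([314,  60,  13,  13], dtype=int32)) [0.447  0.1964 0.048 ]
red (np.int32(78), array([350.3,  81.3]), array([345,  77,  11,  10], dtype=int32)) [0.4889 0.1774 0.048 ]
```

View pics/w1c.png

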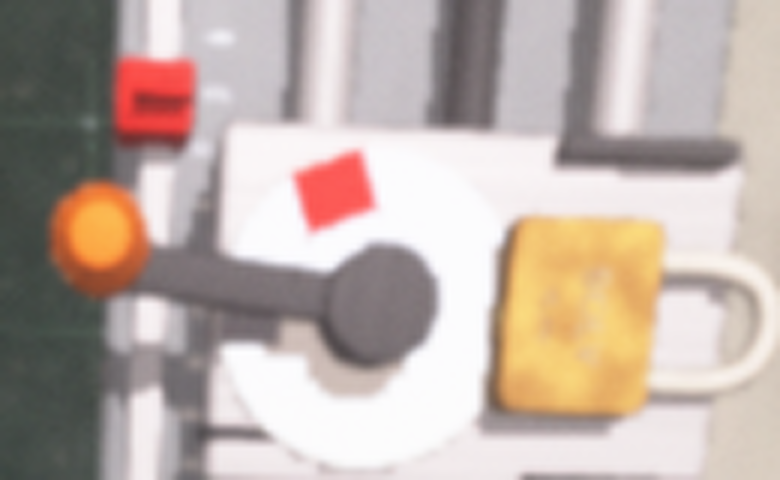

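The crop shows the index fin at about (155,98), the black line's front end at about (208,433), the red dial mark at (335,190) and the lever near 0.1 rad. Next I'll move above the grip.

Run:
```python
from h import *
c=dict(np.load("w1.npz"))
a=ray(c,295+208/6-.4,50+433/6-.4,.05);b=ray(c,295+155/6-.4,50+98/6-.4,.048)
y=np.array([-np.sin(np.radians(-2.4)),np.cos(np.radians(2.4)),0])
print(a,b,(b-a)@y, np.degrees((b-a)@y/.009549))
rows([([.4904,.0493,.22],113.5),([.4904,.0493,.136],113.5)])
```

```text
[0.46056483 0.12415428 0.05      ] [0.44768656 0.19674431 0.048     ] 0.07198707172047362 431.9358455428527
[ 0.75  5.26 11.04] rz -23.6
[ 0.75  5.26 19.44] rz -23.6
```

Emit:
step_arm:
  plan:
    - {"claw": 5, "offset": [0.3, 2.5, 4], "delta_rot": [0, 0, -10]}
    - {"claw": 5, "offset": [0.7, 5.2, 8], "delta_rot": [0, 0, -20]}
    - {"claw": 5, "offset": [0.75, 5.25, 11], "delta_rot": [0, 0, -23.6]}
    - {"claw": 5, "offset": [0.75, 5.25, 11], "delta_rot": [0, 0, -23.6]}
    - {"claw": 5, "offset": [0.75, 5.25, 15], "delta_rot": [0, 0, -23.6]}
    - {"claw": 5, "offset": [0.75, 5.25, 19.4], "delta_rot": [0, 0, -23.6]}
    - {"claw": 5, "offset": [0.75, 5.25, 19.4], "delta_rot": [0, 0, -23.6]}

```text
clock: 3.02
ee_pos: [0.4895, 0.0498, 0.136]
tool_rot: [-1.722, -2.625, 0.004]
force: [-0.8, 0.4, -0.7]
width: 0.536
finger_force: 0.0
```

Run:
```python
from h import *
p,T,s=frame(); print(p,phi(T),s["qpos"].round(2),s["force"].round(1)); rows([([.4904,.0493,.136],113.5)])
```

```text
[0.48953452 0.04976297 0.13604821] 113.46835480332301 [ 0.15  0.54 -0.52  2.2   0.53  0.53 -0.36] [-0.8  0.4 -0.7]
[-0.08  0.06  0.  ] rz -0.0
```

Emit:
step_arm:
  plan:
    - {"claw": 0.5, "offset": [0, 0.1, 0], "delta_rot": [0, 0, 0]}
    - {"claw": 0.5, "offset": [0, 0.1, 0], "delta_rot": [0, 0, 0]}
    - {"claw": 0.5, "offset": [0, 0.1, 0], "delta_rot": [0, 0, 0]}
    - {"claw": 0.5, "offset": [0, 0.1, 0], "delta_rot": [0, 0, 0]}
    - {"claw": 0.5, "offset": [0, 0.1, 0], "delta_rot": [0, 0, 0]}

```text
clock: 3.65
ee_pos: [0.4908, 0.0505, 0.137]
tool_rot: [1.723, 2.627, -0.002]
force: [-4.2, -1.6, 8.6]
width: 0.151
finger_force: 30.0
```

Emit:
step_arm:
  plan:
    - {"claw": 0.5, "offset": [-0.07, 0.94, 0], "delta_rot": [0, 0, 9]}
    - {"claw": 0.5, "offset": [-0.29, 1.85, 0], "delta_rot": [0, 0, 18]}
    - {"claw": 0.5, "offset": [-0.65, 2.72, 0], "delta_rot": [0, 0, 27]}
    - {"claw": 0.5, "offset": [-1.15, 3.53, 0], "delta_rot": [0, 0, 36]}
    - {"claw": 0.5, "offset": [-1.15, 3.53, 0], "delta_rot": [0, 0, 36]}

```text
clock: 4.28
ee_pos: [0.5283, 0.0535, 0.1371]
tool_rot: [2.452, 1.962, -0.002]
force: [-2.3, -3.2, 8.4]
width: 0.148
finger_force: 30.1
```

Run:
```python
from h import *
p,T,s=frame(); f=phi(T);print(p,f,s["qpos"].round(2),s["force"].round(1),s["width"],s["clock"]);a=np.radians(f)
print("expect",np.array([.5143,-.0055])+.06*np.array([np.cos(a),np.sin(a)]))
```

```text
[0.52833392 0.05346301 0.13705018] 77.32793856410701 [ 0.04  0.54 -0.35  2.12  0.36  0.53 -0.8 ] [-2.3 -3.2  8.4] 0.14815646829200912 4.275
expect [0.52746223 0.0530385 ]
```

Emit:
step_arm:
  plan:
    - {"claw": 0.5, "offset": [-0.07, 0.94, 0], "delta_rot": [0, 0, 9]}
    - {"claw": 0.5, "offset": [-0.29, 1.85, 0], "delta_rot": [0, 0, 18]}
    - {"claw": 0.5, "offset": [-0.65, 2.72, 0], "delta_rot": [0, 0, 27]}
    - {"claw": 0.5, "offset": [-1.15, 3.53, 0], "delta_rot": [0, 0, 36]}
    - {"claw": 0.5, "offset": [-1.76, 4.24, 0], "delta_rot": [0, 0, 45]}
    - {"claw": 0.5, "offset": [-2.47, 4.85, 0], "delta_rot": [0, 0, 54]}
    - {"claw": 0.5, "offset": [-3.28, 5.35, 0], "delta_rot": [0, 0, 63]}
    - {"claw": 0.5, "offset": [-4.15, 5.71, 0], "delta_rot": [0, 0, 72]}
    - {"claw": 0.5, "offset": [-5.06, 5.93, 0], "delta_rot": [0, 0, 81]}
    - {"claw": 0.5, "offset": [-6, 6, 0], "delta_rot": [0, 0, 90]}

```text
clock: 5.52
ee_pos: [0.5736, -0.0179, 0.1371]
tool_rot: [3.122, -0.347, -0.001]
force: [-3.0, -3.0, 6.1]
width: 0.148
finger_force: 30.3
```

Run:
```python
from h import *
p,T,s=frame(); f=phi(T);print(p,f,s["qpos"].round(2),s["force"].round(1),s["width"],s["clock"]);a=np.radians(f)
print("expect",np.array([.5143,-.0055])+.06*np.array([np.cos(a),np.sin(a)]))
```

```text
[ 0.57357249 -0.01792549  0.1370754 ] -12.690213057888558 [-0.13  0.56  0.09  2.05 -0.09  0.54 -1.77] [-3.  -3.   6.1] 0.14791888651369092 5.525
expect [ 0.57283432 -0.01868077]
```

Emit:
step_arm:
  plan:
    - {"claw": 5, "offset": [0, 0, 0], "delta_rot": [0, 0, 0]}
    - {"claw": 5, "offset": [0, 0, 0], "delta_rot": [0, 0, 0]}
    - {"claw": 5, "offset": [0, 0, -4], "delta_rot": [0, 0, 0]}
    - {"claw": 5, "offset": [0, 0, -8], "delta_rot": [0, 0, -10]}
    - {"claw": 5, "offset": [0, 0, -8], "delta_rot": [0, 0, -20]}
    - {"claw": 5, "offset": [0, 0, -8], "delta_rot": [0, 0, -30]}
    - {"claw": 5, "offset": [0, 0, -8], "delta_rot": [0, 0, -40]}
    - {"claw": 5, "offset": [0, 0, -8], "delta_rot": [0, 0, -50]}
    - {"claw": 5, "offset": [0, 0, -8], "delta_rot": [0, 0, -60]}
    - {"claw": 5, "offset": [0, 0, -8], "delta_rot": [0, 0, -70]}

```text
clock: 6.78
ee_pos: [0.574, -0.0164, 0.2165]
tool_rot: [-2.747, -1.524, -0.0]
force: [-1.2, -0.7, -0.5]
width: 0.537
finger_force: 0.0
```

Emit:
step_arm:
  plan:
    - {"claw": 5, "offset": [0, 0, 0], "delta_rot": [0, 0, -10]}
    - {"claw": 5, "offset": [0, 0, 0], "delta_rot": [0, 0, -20]}
    - {"claw": 5, "offset": [0, 0, 0], "delta_rot": [0, 0, -30]}
    - {"claw": 5, "offset": [0, 0, 0], "delta_rot": [0, 0, -40]}
    - {"claw": 5, "offset": [0, 0, 0], "delta_rot": [0, 0, -50]}
    - {"claw": 5, "offset": [0, 0, 0], "delta_rot": [0, 0, -60]}
    - {"claw": 5, "offset": [0, 0, 0], "delta_rot": [0, 0, -70]}
    - {"claw": 5, "offset": [0, 0, 0], "delta_rot": [0, 0, -80]}
    - {"claw": 5, "offset": [0, 0, 0], "delta_rot": [0, 0, -90]}
    - {"claw": 5, "offset": [0, 0, 0], "delta_rot": [0, 0, -100]}

```text
clock: 8.02
ee_pos: [0.5741, -0.0165, 0.2167]
tool_rot: [0.598, 3.084, 0.001]
force: [0.1, 0.2, 0.9]
width: 0.54
finger_force: 0.0
```

Emit:
step_arm:
  plan:
    - {"claw": 5, "offset": [0, 0, 0], "delta_rot": [0, 0, -10]}
    - {"claw": 5, "offset": [0, 0, 0], "delta_rot": [0, 0, -10]}

```text
clock: 8.28
ee_pos: [0.574, -0.0168, 0.2164]
tool_rot: [-0.34, -3.123, -0.001]
force: [-0.3, -0.7, 0.3]
width: 0.543
finger_force: 0.0
```

Run:
```python
from h import *
p,T,s=frame(); print(p,phi(T),s["qpos"].round(2),s["force"].round(1)); rows([([.5731,-.0182,.136],167.3)])
```

```text
[ 0.57402261 -0.01679702  0.21644316] 167.5800767506806 [ 0.46  0.56 -0.78  1.94  0.52  0.85  0.76] [-0.3 -0.7  0.3]
[ 0.06 -0.16  8.04] rz 0.3
```

Next I'll descend, close and start the 180° arc. With φ now opposite to ψ, the arc's x and y signs flip.

Emit:
step_arm:
  plan:
    - {"claw": 5, "offset": [0, -0.1, 4], "delta_rot": [0, 0, 0]}
    - {"claw": 5, "offset": [0, -0.1, 8], "delta_rot": [0, 0, 0]}
    - {"claw": 5, "offset": [0, -0.1, 8], "delta_rot": [0, 0, 0]}
    - {"claw": 0.5, "offset": [0, -0.1, 8], "delta_rot": [0, 0, 0]}
    - {"claw": 0.5, "offset": [0, -0.1, 8], "delta_rot": [0, 0, 0]}
    - {"claw": 0.5, "offset": [0, -0.1, 8], "delta_rot": [0, 0, 0]}
    - {"claw": 0.5, "offset": [0, -0.1, 8], "delta_rot": [0, 0, 0]}
    - {"claw": 0.5, "offset": [0, -0.1, 8], "delta_rot": [0, 0, 0]}

```text
clock: 9.28
ee_pos: [0.574, -0.0183, 0.1372]
tool_rot: [0.34, 3.122, -0.001]
force: [-0.9, -2.6, 7.1]
width: 0.149
finger_force: 30.0
```

Emit:
step_arm:
  plan:
    - {"claw": 0.5, "offset": [0.07, -0.94, 0], "delta_rot": [0, 0, 9]}
    - {"claw": 0.5, "offset": [0.29, -1.85, 0], "delta_rot": [0, 0, 18]}
    - {"claw": 0.5, "offset": [0.65, -2.72, 0], "delta_rot": [0, 0, 27]}
    - {"claw": 0.5, "offset": [1.15, -3.53, 0], "delta_rot": [0, 0, 36]}
    - {"claw": 0.5, "offset": [1.76, -4.24, 0], "delta_rot": [0, 0, 45]}
    - {"claw": 0.5, "offset": [2.47, -4.85, 0], "delta_rot": [0, 0, 54]}
    - {"claw": 0.5, "offset": [3.28, -5.35, 0], "delta_rot": [0, 0, 63]}
    - {"claw": 0.5, "offset": [4.15, -5.71, 0], "delta_rot": [0, 0, 72]}
    - {"claw": 0.5, "offset": [5.06, -5.93, 0], "delta_rot": [0, 0, 81]}
    - {"claw": 0.5, "offset": [6, -6, 0], "delta_rot": [0, 0, 90]}

```text
clock: 10.52
ee_pos: [0.5015, -0.0655, 0.1371]
tool_rot: [2.454, 1.959, -0.003]
force: [-3.6, -6.0, 7.1]
width: 0.148
finger_force: 30.1
```

Run:
```python
from h import *
p,T,s=frame(); f=phi(T);print(p,f,s["qpos"].round(2),s["force"].round(1),s["width"],s["clock"]);a=np.radians(f+180)
print("expect",np.array([.5143,-.0055])+.06*np.array([np.cos(a),np.sin(a)]))
```

```text
[ 0.50146481 -0.06551044  0.13712071] 77.2058697013491 [ 0.19  0.51 -0.25  2.18  0.27  0.48 -0.49] [-3.6 -6.   7.1] 0.14821954671130674 10.525
expect [ 0.50101308 -0.06401032]
```

Emit:
step_arm:
  plan:
    - {"claw": 0.5, "offset": [0.07, -0.94, 0], "delta_rot": [0, 0, 9]}
    - {"claw": 0.5, "offset": [0.29, -1.85, 0], "delta_rot": [0, 0, 18]}
    - {"claw": 0.5, "offset": [0.65, -2.72, 0], "delta_rot": [0, 0, 27]}
    - {"claw": 0.5, "offset": [1.15, -3.53, 0], "delta_rot": [0, 0, 36]}
    - {"claw": 0.5, "offset": [1.76, -4.24, 0], "delta_rot": [0, 0, 45]}
    - {"claw": 0.5, "offset": [2.47, -4.85, 0], "delta_rot": [0, 0, 54]}
    - {"claw": 0.5, "offset": [3.28, -5.35, 0], "delta_rot": [0, 0, 63]}
    - {"claw": 0.5, "offset": [4.15, -5.71, 0], "delta_rot": [0, 0, 72]}
    - {"claw": 0.5, "offset": [5.06, -5.93, 0], "delta_rot": [0, 0, 81]}
    - {"claw": 0.5, "offset": [6, -6, 0], "delta_rot": [0, 0, 90]}

```text
clock: 11.78
ee_pos: [0.4543, 0.0078, 0.137]
tool_rot: [3.122, -0.349, -0.005]
force: [-6.5, -3.6, 12.0]
width: 0.15
finger_force: 30.0
```

Emit:
step_arm:
  plan:
    - {"claw": 5, "offset": [0, 0, 0], "delta_rot": [0, 0, 0]}
    - {"claw": 5, "offset": [0, 0, 0], "delta_rot": [0, 0, 0]}
    - {"claw": 5, "offset": [0, 0, -4], "delta_rot": [0, 0, 0]}
    - {"claw": 5, "offset": [0, 0, -8], "delta_rot": [0, 0, -10]}
    - {"claw": 5, "offset": [0, 0, -8], "delta_rot": [0, 0, -20]}
    - {"claw": 5, "offset": [0, 0, -8], "delta_rot": [0, 0, -30]}
    - {"claw": 5, "offset": [0, 0, -8], "delta_rot": [0, 0, -40]}
    - {"claw": 5, "offset": [0, 0, -8], "delta_rot": [0, 0, -50]}
    - {"claw": 5, "offset": [0, 0, -8], "delta_rot": [0, 0, -60]}
    - {"claw": 5, "offset": [0, 0, -8], "delta_rot": [0, 0, -70]}

```text
clock: 13.02
ee_pos: [0.4567, 0.0076, 0.2166]
tool_rot: [2.748, 1.522, 0.0]
force: [-0.7, 0.4, -0.7]
width: 0.537
finger_force: 0.0
```

Emit:
step_arm:
  plan:
    - {"claw": 5, "offset": [0, 0, 0], "delta_rot": [0, 0, -10]}
    - {"claw": 5, "offset": [0, 0, 0], "delta_rot": [0, 0, -20]}
    - {"claw": 5, "offset": [0, 0, 0], "delta_rot": [0, 0, -30]}
    - {"claw": 5, "offset": [0, 0, 0], "delta_rot": [0, 0, -30]}
    - {"claw": 5, "offset": [0, 0, 0], "delta_rot": [0, 0, -30]}

```text
clock: 13.65
ee_pos: [0.4567, 0.0076, 0.2166]
tool_rot: [2.273, 2.169, 0.0]
force: [0.4, -1.2, 0.2]
width: 0.539
finger_force: 0.0
```

Run:
```python
from h import *
from station import imaging
c=imaging.camera("wrist"); np.savez("w2.npz",**c)
p,T,s=frame(); print(p,phi(T),s["qpos"].round(2),s["clock"],c["origin"])
cv2.imwrite("pics/w2.png",c["pixels"][:,:,::-1])
```

```text
[0.4566173  0.00773342 0.21655977] 87.38105845329005 [ 0.01  0.33 -0.19  2.21  0.11  0.61 -0.31] 13.7 [0.46044093 0.08337819 0.35764234]
```

View pics/w2.png

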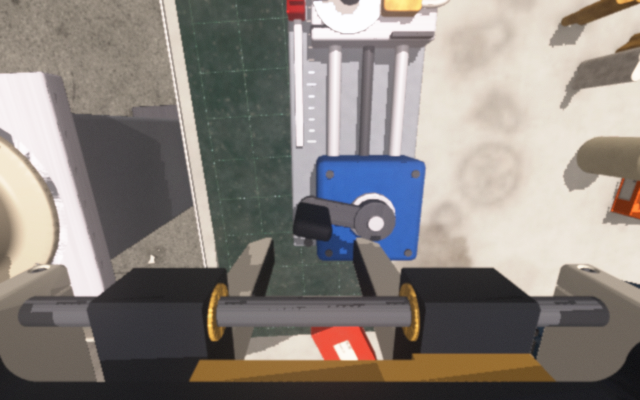

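The picture shows the crank pointing to about 167°, with the grip at (312,220). The carriage's near edge is at row 38 and the index at (297,8), so about 20 mm is left. I'll regrip.

Emit:
step_arm:
  plan:
    - {"claw": 5, "offset": [0, 0, 0], "delta_rot": [0, 0, -10]}
    - {"claw": 5, "offset": [0, 0, 0], "delta_rot": [0, 0, -20]}
    - {"claw": 5, "offset": [0, 0, 0], "delta_rot": [0, 0, -30]}
    - {"claw": 5, "offset": [0, 0, 0], "delta_rot": [0, 0, -40]}
    - {"claw": 5, "offset": [0, 0, 0], "delta_rot": [0, 0, -50]}
    - {"claw": 5, "offset": [0, 0, 0], "delta_rot": [0, 0, -60]}
    - {"claw": 5, "offset": [0, 0, 0], "delta_rot": [0, 0, -70]}
    - {"claw": 5, "offset": [0, 0, 0], "delta_rot": [0, 0, -80]}
    - {"claw": 5, "offset": [0, 0, 0], "delta_rot": [0, 0, -80]}
    - {"claw": 5, "offset": [0, 0, 0], "delta_rot": [0, 0, -80]}

```text
clock: 14.95
ee_pos: [0.4566, 0.0079, 0.2165]
tool_rot: [-0.348, -3.122, -0.0]
force: [0.2, 0.3, -0.1]
width: 0.538
finger_force: 0.0
```

Run:
```python
from h import *
p,T,s=frame(); print(p,phi(T),s["qpos"].round(2),s["force"].round(1)); rows([([.4552,.0078,.136],167.3)])
```

```text
[0.45656883 0.00792512 0.21652108] 167.29540230129965 [ 0.29  0.37 -0.57  2.2   0.32  0.65  0.85] [ 0.2  0.3 -0.1]
[ 0.13 -0.04  8.05] rz -0.0
```

Emit:
step_arm:
  plan:
    - {"claw": 5, "offset": [0.1, 0, 4], "delta_rot": [0, 0, 0]}
    - {"claw": 5, "offset": [0.1, 0, 8], "delta_rot": [0, 0, 0]}
    - {"claw": 5, "offset": [0.1, 0, 8], "delta_rot": [0, 0, 0]}
    - {"claw": 0.5, "offset": [0.1, 0, 8], "delta_rot": [0, 0, 0]}
    - {"claw": 0.5, "offset": [0.1, 0, 8], "delta_rot": [0, 0, 0]}
    - {"claw": 0.5, "offset": [0.1, 0, 8], "delta_rot": [0, 0, 0]}
    - {"claw": 0.5, "offset": [0.1, 0, 8], "delta_rot": [0, 0, 0]}
    - {"claw": 0.5, "offset": [0.1, 0, 8], "delta_rot": [0, 0, 0]}

```text
clock: 15.95
ee_pos: [0.4559, 0.0082, 0.1371]
tool_rot: [0.342, 3.122, 0.0]
force: [-2.1, 0.0, 7.9]
width: 0.153
finger_force: 30.0
```

Emit:
step_arm:
  plan:
    - {"claw": 0.5, "offset": [-0.07, 0.94, 0], "delta_rot": [0, 0, 9]}
    - {"claw": 0.5, "offset": [-0.29, 1.85, 0], "delta_rot": [0, 0, 18]}
    - {"claw": 0.5, "offset": [-0.65, 2.72, 0], "delta_rot": [0, 0, 27]}
    - {"claw": 0.5, "offset": [-1.15, 3.53, 0], "delta_rot": [0, 0, 36]}
    - {"claw": 0.5, "offset": [-1.76, 4.24, 0], "delta_rot": [0, 0, 45]}
    - {"claw": 0.5, "offset": [-2.47, 4.85, 0], "delta_rot": [0, 0, 54]}
    - {"claw": 0.5, "offset": [-3.28, 5.35, 0], "delta_rot": [0, 0, 63]}
    - {"claw": 0.5, "offset": [-4.15, 5.71, 0], "delta_rot": [0, 0, 72]}
    - {"claw": 0.5, "offset": [-5.06, 5.93, 0], "delta_rot": [0, 0, 81]}
    - {"claw": 0.5, "offset": [-6, 6, 0], "delta_rot": [0, 0, 90]}

```text
clock: 17.2
ee_pos: [0.5271, 0.0527, 0.1371]
tool_rot: [2.454, 1.961, -0.002]
force: [-3.1, -5.5, 7.2]
width: 0.152
finger_force: 30.0
```

Emit:
step_arm:
  plan:
    - {"claw": 0.5, "offset": [-0.07, 0.94, 0], "delta_rot": [0, 0, 9]}
    - {"claw": 0.5, "offset": [-0.29, 1.85, 0], "delta_rot": [0, 0, 18]}
    - {"claw": 0.5, "offset": [-0.65, 2.72, 0], "delta_rot": [0, 0, 27]}
    - {"claw": 0.5, "offset": [-0.65, 2.72, 0], "delta_rot": [0, 0, 27]}

```text
clock: 17.7
ee_pos: [0.5525, 0.0401, 0.1371]
tool_rot: [2.843, 1.335, -0.001]
force: [-2.3, -3.7, 7.9]
width: 0.15
finger_force: 30.0
```

Run:
```python
from h import *
from station import imaging
c=imaging.camera("wrist"); np.savez("w3.npz",**c)
t=imaging.camera("top"); np.savez("t3.npz",**t)
p,T,s=frame(); print(p,phi(T),s["qpos"].round(2),s["clock"],c["origin"],s["force"])
o=np.zeros((600,640,3),np.uint8); o[:400]=c["pixels"]; 
o[400:]=cv2.resize(t["pixels"][205:257,285:405],None,fx=3.8,fy=3.8,interpolation=cv2.INTER_CUBIC)[:200,:456].copy() if 0 else 0
x=cv2.resize(t["pixels"][205:257,285:405],None,fx=3.8,fy=3.8,interpolation=cv2.INTER_CUBIC); o[400:400+x.shape[0],:x.shape[1]]=x[:200]
cv2.imwrite("pics/w3.png",o[:,:,::-1])
```

```text
[0.55230746 0.04028675 0.13712906] 50.44888778498384 [-0.27  0.55  0.13  2.09 -0.14  0.51 -0.73] 17.8 [0.60143439 0.09860058 0.27813564] [-1.31294082 -4.50679561  7.15517721]
```

View pics/w3.png

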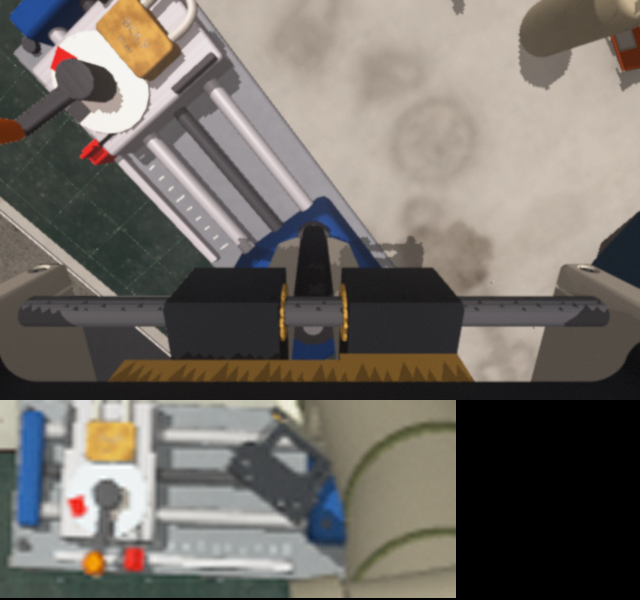

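The index is at (95,152) in the wrist view, just ahead of the carriage's front corner, so alignment is close. I'll enlarge that area.

Run:
```python
from h import *
c=dict(np.load("w3.npz"))
cv2.imwrite("pics/w3c.png",cv2.resize(c["pixels"][105:180,65:165,::-1],None,fx=8,fy=8,interpolation=cv2.INTER_CUBIC))
```

```text
(no output)
```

View pics/w3c.png

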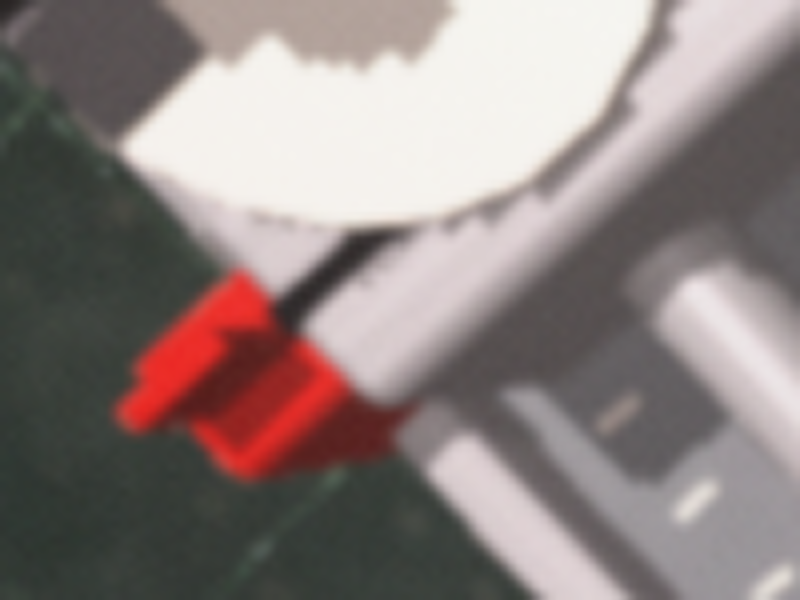

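The black line's front end is at (285,315). The fin top runs from (140,380) to (250,290), so a few mm remain. I'll get the exact figure from depth.

```bash
cat >> h.py <<'E'
def cloud(c,u0,v0,u1,v1):
    vv,uu=np.mgrid[v0:v1,u0:u1]; uu=uu.ravel();vv=vv.ravel(); d=c["depth"][vv,uu]
    P=(rot(c)@(d*np.array([(uu-c["cx"])/c["fx"],(vv-c["cy"])/c["fy"],np.ones(len(uu))]))).T+c["origin"]
    return P,uu,vv,c["pixels"][vv,uu].astype(int)
def sl(P,yaw=-2.4,o=(.514,-.005)):
    a=np.radians(yaw); M=np.array([[np.cos(a),-np.sin(a)],[np.sin(a),np.cos(a)]])
    return np.c_[(np.atleast_2d(P)[:,:2]-o)@M,np.atleast_2d(P)[:,2]]*1000
E
python3 - <<'E'
from h import *
c=dict(np.load("w3.npz"))
P,u,v,C=cloud(c,65,105,165,180); S=sl(P)
red=(C[:,0]>150)&(C[:,1]<80)
print("z hist red",np.histogram(S[red,2],np.arange(10,60,3)))
for zc in (44.5,46,47):
    f=red&(S[:,2]>zc); print(zc,f.sum(),S[f].min(0).round(1),S[f].max(0).round(1),S[f].mean(0).round(1))
k=(C.sum(1)<200)&(abs(S[:,2]-50)<2.5)&(u<113)&(v>132)
print("line",k.sum(),S[k].mean(0).round(1)); print(S[k].round(1)[:25], u[k][:25],v[k][:25])
f=red&(S[:,2]>46); print(np.c_[u[f],v[f],S[f].round(1)])
E
```

```text
z hist red (array([  0,   0,   0,   0,   0,   0,   0,   0,  13, 177,   0,   1,  58,
         3,   0,   0]), array([10, 13, 16, 19, 22, 25, 28, 31, 34, 37, 40, 43, 46, 49, 52, 55, 58]))
44.5 63 [-80.8 107.2  45.5] [ 83.  202.5 278.1] [-70.7 199.5  51.6]
46 62 [-80.8 107.2  46.2] [ 83.  202.5 278.1] [-70.7 199.4  51.7]
47 61 [-80.8 107.2  47.1] [ 83.  202.5 278.1] [-70.8 199.4  51.8]
line 46 [-56.2 197.6  50.5]
[[-44.9 197.2  51.4]
 [-44.7 197.   50.7]
 [-46.9 197.7  51.1]
 [-46.8 197.6  50.2]
 [-45.  196.4  52.2]
 [-48.2 197.7  51. ]
 [-47.4 197.2  51.1]
 [-46.4 196.4  51.9]
 [-49.2 197.6  51.3]
 [-48.5 197.   51.4]
 [-48.1 196.8  50.9]
 [-50.7 197.8  50.7]
 [-50.3 197.5  50.3]
 [-49.1 196.6  51.3]
 [-52.5 198.2  50.8]
 [-51.7 197.6  51.1]
 [-50.6 196.8  51.8]
 [-53.9 198.3  50.4]
 [-53.1 197.7  50.8]
 [-52.6 197.3  50.6]
 [-54.5 197.8  51.5]
 [-53.2 196.9  52.5]
 [-53.3 196.9  51.3]
 [-56.1 198.   50.8]
 [-55.3 197.5  51.1]] [111 112 109 110 111 108 109 110 107 108 109 106 107 108 104 105 106 103
 104 105 102 103 104 101 102] [134 134 135 135 135 136 136 136 137 137 137 138 138 138 1
[... 1391 characters left out ...]
 48.7]
 [ 84.  154.  -75.1 200.7  48.9]
 [ 85.  154.  -75.8 201.   47.1]
 [ 86.  154.  -74.8 200.3  47.7]
 [ 87.  154.  -73.3 199.3  48.8]
 [ 81.  155.  -78.6 202.2  47.5]
 [ 82.  155.  -78.1 201.8  47.5]
 [ 83.  155.  -77.6 201.4  47.3]
 [ 84.  155.  -76.6 200.7  47.8]
 [ 85.  155.  -75.6 200.   48.2]
 [ 86.  155.  -74.5 199.2  48.9]
 [ 80.  156.  -80.2 202.4  47.1]
 [ 81.  156.  -79.4 201.8  47.4]
 [ 82.  156.  -78.4 201.1  47.8]
 [ 83.  156.  -76.8 200.   49.2]
 [ 84.  156.  -77.6 200.4  47.3]
 [ 80.  157.  -79.8 201.3  48.5]
 [ 81.  157.  -79.5 201.   48.1]
 [ 82.  157.  -78.6 200.3  48.5]
 [ 83.  157.  -78.4 200.1  47.9]
 [ 81.  158.  -80.8 200.8  47.2]
 [ 82.  158.  -79.3 199.8  48.4]]
```

Emit:
step_arm:
  plan:
    - {"claw": 0.5, "offset": [-0.06, 0.84, 0], "delta_rot": [0, 0, 8]}
    - {"claw": 0.5, "offset": [-0.23, 1.65, 0], "delta_rot": [0, 0, 16]}
    - {"claw": 0.5, "offset": [-0.36, 2.05, 0], "delta_rot": [0, 0, 20]}
    - {"claw": 0.5, "offset": [-0.36, 2.05, 0], "delta_rot": [0, 0, 20]}
    - {"claw": 0.5, "offset": [-0.36, 2.05, 0], "delta_rot": [0, 0, 20]}

```text
clock: 18.42
ee_pos: [0.5657, 0.0245, 0.1372]
tool_rot: [3.03, 0.825, -0.0]
force: [-2.2, -4.1, 8.2]
width: 0.148
finger_force: 30.0
```

Emit:
step_arm:
  plan:
    - {"claw": 5, "offset": [0, 0, 0], "delta_rot": [0, 0, 0]}
    - {"claw": 5, "offset": [0, 0, 0], "delta_rot": [0, 0, 0]}
    - {"claw": 5, "offset": [0, 0, 0], "delta_rot": [0, 0, 0]}
    - {"claw": 5, "offset": [0, 0, -4], "delta_rot": [0, 0, 0]}
    - {"claw": 5, "offset": [0, 0, -8], "delta_rot": [0, 0, -10]}
    - {"claw": 5, "offset": [0, 0, -8], "delta_rot": [0, 0, -20]}
    - {"claw": 5, "offset": [0, 0, -8], "delta_rot": [0, 0, -30]}
    - {"claw": 5, "offset": [0, 0, -8], "delta_rot": [0, 0, -40]}
    - {"claw": 5, "offset": [0, 0, -8], "delta_rot": [0, 0, -50]}
    - {"claw": 5, "offset": [0, 0, -8], "delta_rot": [0, 0, -58]}

```text
clock: 19.68
ee_pos: [0.5657, 0.0259, 0.2165]
tool_rot: [-2.243, -2.199, 0.0]
force: [-0.3, 0.2, 0.1]
width: 0.536
finger_force: 0.0
```

Run:
```python
from h import *
p,T,s=frame(); print(p,phi(T),s["qpos"].round(2),s["force"].round(1),s["clock"]); rows([([.47,.06,.25],90)])
```

```text
[0.56569134 0.02585508 0.21650266] 88.86084122535804 [-0.13  0.44 -0.02  1.99  0.01  0.7  -0.18] [-0.3  0.2  0.1] 19.675
[ 3.22 -9.64 -3.35] rz -1.1
```

Emit:
step_arm:
  plan:
    - {"claw": 5, "offset": [1.2, -3.5, -3], "delta_rot": [0, 0, 0]}
    - {"claw": 5, "offset": [2.2, -7, -3.3], "delta_rot": [0, 0, 0]}
    - {"claw": 5, "offset": [3.2, -9.6, -3.3], "delta_rot": [0, 0, -1]}
    - {"claw": 5, "offset": [3.2, -9.6, -3.3], "delta_rot": [0, 0, -1]}
    - {"claw": 5, "offset": [3.2, -9.6, -3.3], "delta_rot": [0, 0, -1]}

```text
clock: 20.3
ee_pos: [0.4715, 0.0602, 0.2497]
tool_rot: [2.23, 2.212, 0.001]
force: [0.8, -1.0, 0.6]
width: 0.54
finger_force: 0.0
```

Run:
```python
from h import *
from station import imaging
c=imaging.camera("wrist"); np.savez("w4.npz",**c)
p,T,s=frame(); print(p,phi(T),s["clock"])
cv2.imwrite("pics/w4.png",cv2.resize(c["pixels"][20:170,200:400,::-1],None,fx=4,fy=4,interpolation=cv2.INTER_CUBIC))
```

```text
[0.47158236 0.06002703 0.24962224] 89.52663817458391 20.35
```

View pics/w4.png

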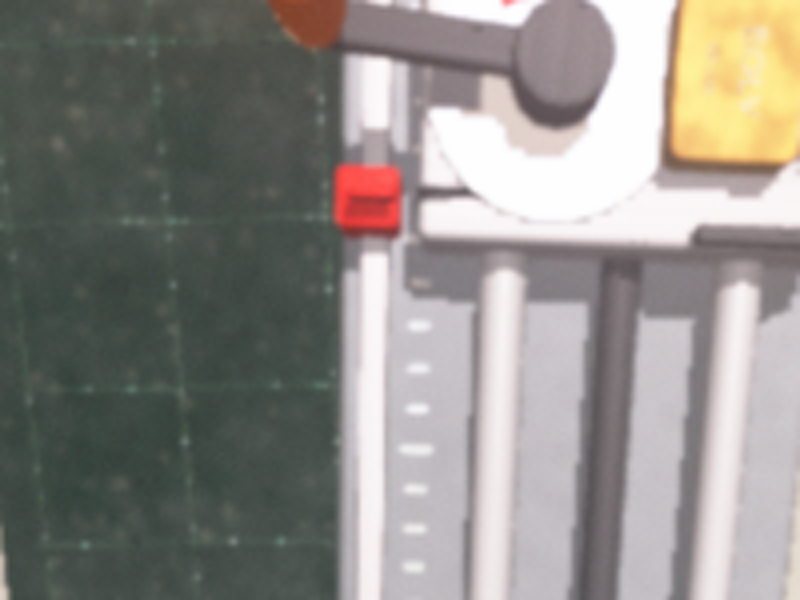

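The fin top is at about (370,190) and the black line at about (450,188), so they are almost level. I'll measure the gap and locate the knob and hinge from the whole frame.

Run:
```python
from h import *
c=dict(np.load("w4.npz"))
P,u,v,C=cloud(c,240,10,400,100)
for yaw in(-2.4,):
    S=sl(P,yaw)
    red=(C[:,0]>120)&(C[:,1]<80)&(C[:,2]<80)&(u<305)&(v>55)
    f=red&(abs(S[:,2]-48)<3.5); print("fin",f.sum(),np.percentile(S[f],[3,50,97],axis=0).round(1).tolist(),S[f].mean(0).round(2))
    k=(C.sum(1)<250)&(abs(S[:,2]-50)<3)&(u>303)&(u<318)&(v>60)&(v<73); print("line",k.sum(),S[k].mean(0).round(2),np.polyfit(S[k,0],S[k,1],1))
m,b=blobs(c,(3,120,60),(20,255,255),(240,0,300,50),10); print(b)
P,u,v,C=cloud(c,240,0,400,60); S=sl(P)
k=(m[0:60,240:400].ravel()>0)&(S[:,2]>117)&(S[:,2]<125); print("knob",k.sum(),P[k].mean(0),S[k].mean(0),np.ptp(S[k],axis=0))
h=(S[:,2]>74)&(S[:,2]<90)&(u>325)&(u<356); print("hinge",h.sum(),np.median(P[h],0),np.percentile(S[h],[2,50,98],axis=0).round(1).tolist())
```

```text
fin 33 [[-79.5, 199.5, 44.9], [-73.0, 200.2, 47.6], [-66.3, 201.7, 49.5]] [-72.95 200.33  47.4 ]<stdin>:8: RuntimeWarning: Mean of empty slice.
  ret = um.true_divide(
Traceback (most recent call last):
TypeError: expected non-empty vector for x
```

Run:
```python
from h import *
c=dict(np.load("w4.npz"))
g=c["pixels"].sum(2).astype(float)
print(g[60:76,306:314].astype(int))
for uu in range(307,314):
    w=np.clip(450-g[61:72,uu],0,None)
    if w.sum(): vv=(w*np.arange(61,72)).sum()/w.sum(); print(uu,round(vv,2),sl(ray(c,uu,vv,.05)).round(2))
m,b=blobs(c,(3,120,60),(20,255,255),(240,0,300,50),10); print(b)
P,u,v,C=cloud(c,240,0,400,60); S=sl(P)
k=(m[0:60,240:400].ravel()>0); print("knob",k.sum(),np.percentile(S[k],[2,50,98],axis=0).round(1).tolist())
h=(S[:,2]>72)&(S[:,2]<90)&(u>325)&(u<356); print("hinge",h.sum(),np.percentile(S[h],[2,50,98],axis=0).round(1).tolist())
```

```text
[[679 728 741 740 729 709 709 752]
 [686 729 740 743 740 725 703 730]
 [686 734 743 743 743 740 729 718]
 [690 735 743 745 746 746 740 716]
 [685 727 738 741 743 743 738 714]
 [632 691 706 714 722 723 718 696]
 [476 526 549 575 605 622 612 604]
 [323 337 345 362 382 395 392 384]
 [296 314 324 343 338 343 343 348]
 [400 444 456 468 463 477 512 557]
 [581 633 648 651 653 657 691 721]
 [691 726 735 735 735 735 738 744]
 [710 740 746 746 747 747 746 746]
 [708 738 743 746 746 746 746 746]
 [705 735 740 741 743 742 742 743]
 [705 735 739 740 740 740 739 740]]
307 67.58 [[-56.4  200.81  50.  ]]
308 67.55 [[-55.31 200.88  50.  ]]
309 67.55 [[-54.21 200.92  50.  ]]
310 67.62 [[-53.12 200.88  50.  ]]
311 67.66 [[-52.02 200.88  50.  ]]
312 67.65 [[-50.93 200.93  50.  ]]
313 67.61 [[-49.84 201.01  50.  ]]
[(np.int32(602), array([274.4,  13.4]), array([261,   0,  25,  32], dtype=int32))]
knob 602 [[-93.8, 225.3, 77.8], [-83.3, 229.8, 116.1], [-75.7, 239.2, 122.4]]
hinge 643 [[-37.1, 216.4, 72.6], [-23.9, 228.1, 77.0], [-12.1, 239.2, 78.7]]
```

The line is at 200.8 mm and the fin at 200.3–201.0 mm, so they are in line. Next is the lever: I'll go above the knob.

Run:
```python
from h import *
rows([([.4384,.2322,.2],173)])
```

```text
[17.19 -3.46  4.96] rz -83.5
```

Emit:
step_arm:
  plan:
    - {"claw": 5, "offset": [3, -1, 0], "delta_rot": [0, 0, -10]}
    - {"claw": 5, "offset": [6, -1.5, 1], "delta_rot": [0, 0, -20]}
    - {"claw": 5, "offset": [9, -2, 2], "delta_rot": [0, 0, -30]}
    - {"claw": 5, "offset": [12, -2.5, 3], "delta_rot": [0, 0, -40]}
    - {"claw": 5, "offset": [15, -3, 4], "delta_rot": [0, 0, -50]}
    - {"claw": 5, "offset": [17.2, -3.5, 5], "delta_rot": [0, 0, -60]}
    - {"claw": 5, "offset": [17.2, -3.5, 5], "delta_rot": [0, 0, -70]}
    - {"claw": 5, "offset": [17.2, -3.5, 5], "delta_rot": [0, 0, -80]}
    - {"claw": 5, "offset": [17.2, -3.5, 5], "delta_rot": [0, 0, -83.5]}
    - {"claw": 5, "offset": [17.2, -3.5, 5], "delta_rot": [0, 0, -83.5]}

```text
clock: 21.6
ee_pos: [0.4378, 0.2323, 0.1992]
tool_rot: [-0.193, -3.135, -0.0]
force: [0.8, -1.0, 0.6]
width: 0.535
finger_force: 0.0
```

Run:
```python
from h import *
from station import imaging
c=imaging.camera("wrist"); np.savez("w5.npz",**c)
t=imaging.camera("scene"); np.savez("s5.npz",**t)
p,T,s=frame(); print(p,phi(T),s["qpos"].round(2),s["clock"],s["force"].round(1))
m,b=blobs(c,(3,120,60),(20,255,255),(0,0,640,400),30); print(b)
m,b=blobs(t,(6,150,120),(20,255,255),(300,150,420,280),4)
for k in b: print(k, ray(t,*k[1],.105).round(4))
rows([([.4384,.2322,.108],173)])
```

```text
[0.43751025 0.23235333 0.19932506] 172.918825176657 [-0.28  0.42 -0.43  2.14  0.29  0.63  0.53] 21.7 [ 0.5 -0.1 -1.1]
[(np.int32(493), array([314.8, 217.2]), array([304, 202,  23,  30], dtype=int32)), (np.int32(319), array([  6.5, 267.6]), array([  0, 250,  20,  33], dtype=int32)), (np.int32(597), array([214.9, 313.3]), array([207, 284,  21,  58], dtype=int32)), (np.int32(105), array([308.8, 288.4]), array([298, 284,  36,  12], dtype=int32)), (np.int32(614), array([411.6, 312.9]), array([400, 284,  20,  58], dtype=int32)), (np.int32(8437), array([380.3, 369.4]), array([189, 353, 366,  29], dtype=int32))]
(np.int32(29), array([361.9, 238. ]), array([361, 233,   3,  11], dtype=int32)) [0.435  0.2429 0.105 ]
[-0.09 -0.    9.13] rz -0.1
```

The knob is centred between the fingers (column 315, against a midpoint of 313). I'll descend and grip.

Emit:
step_arm:
  plan:
    - {"claw": 5, "offset": [-0.1, 0, 4], "delta_rot": [0, 0, 0]}
    - {"claw": 5, "offset": [-0.1, 0, 8], "delta_rot": [0, 0, 0]}
    - {"claw": 5, "offset": [-0.1, 0, 9.1], "delta_rot": [0, 0, 0]}
    - {"claw": 5, "offset": [-0.1, 0, 9.1], "delta_rot": [0, 0, 0]}
    - {"claw": 1, "offset": [-0.1, 0, 9.1], "delta_rot": [0, 0, 0]}
    - {"claw": 1, "offset": [-0.1, 0, 9.1], "delta_rot": [0, 0, 0]}
    - {"claw": 1, "offset": [-0.1, 0, 9.1], "delta_rot": [0, 0, 0]}
    - {"claw": 1, "offset": [-0.1, 0, 9.1], "delta_rot": [0, 0, 0]}

```text
clock: 22.7
ee_pos: [0.4382, 0.2327, 0.1091]
tool_rot: [0.19, 3.135, 0.001]
force: [-0.5, 0.3, 5.1]
width: 0.194
finger_force: 30.0
```

Run:
```python
from h import *
p,T,s=frame(); print(p,phi(T),s["qpos"].round(2),s["clock"],s["force"].round(1),s["width"]*93,s["finger_force"]); print(sl(p))
k=sl(p)[0]; h=np.array([-24,228.5]); print(np.arctan2(k[1]-h[1],h[0]-k[0]),np.hypot(*(k[:2]-h)))
```

```text
[0.43820319 0.23265339 0.10906929] 173.0609099522422 [-0.38  0.56 -0.32  2.22  0.42  0.42  0.41] 22.7 [-0.5  0.3  5.1] 18.030192141752448 30.001821722835302
[[-85.68221595 234.27088251 109.06928874]]
0.09328673590342465 61.9515847206665
```

Emit:
step_arm:
  plan:
    - {"claw": 1, "offset": [-0.05, 0.76, 0], "delta_rot": [0, 0, 7]}
    - {"claw": 1, "offset": [-0.18, 1.5, 0], "delta_rot": [0, 0, 14]}
    - {"claw": 1, "offset": [-0.41, 2.22, 0], "delta_rot": [0, 0, 21]}
    - {"claw": 1, "offset": [-0.73, 2.91, 0], "delta_rot": [0, 0, 28]}
    - {"claw": 1, "offset": [-1.12, 3.56, 0], "delta_rot": [0, 0, 35]}
    - {"claw": 1, "offset": [-1.59, 4.15, 0], "delta_rot": [0, 0, 42]}
    - {"claw": 1, "offset": [-2.13, 4.68, 0], "delta_rot": [0, 0, 49]}
    - {"claw": 1, "offset": [-2.73, 5.14, 0], "delta_rot": [0, 0, 56]}
    - {"claw": 1, "offset": [-3.42, 5.54, 0], "delta_rot": [0, 0, 63.4]}
    - {"claw": 1, "offset": [-3.42, 5.54, 0], "delta_rot": [0, 0, 63.4]}

```text
clock: 23.95
ee_pos: [0.4797, 0.2837, 0.1091]
tool_rot: [1.809, 2.567, 0.003]
force: [1.3, 0.5, 5.7]
width: 0.199
finger_force: 30.0
```

Run:
```python
from h import *
p,T,s=frame(); print(p,phi(T),s["clock"],s["force"].round(1),s["width"]*93); print(sl(p))
k=sl(p)[0]; h=np.array([-24,228.5]); print(np.arctan2(k[1]-h[1],h[0]-k[0]),np.hypot(*(k[:2]-h)))
```

```text
[0.47966091 0.28370274 0.10909433] 109.6740752497824 23.95 [1.3 0.5 5.7] 18.522884314855123
[[-46.39858385 287.01152334 109.09432787]]
1.20519934163039 62.65217412038836
```

Emit:
step_arm:
  plan:
    - {"claw": 5, "offset": [0, 0, 0], "delta_rot": [0, 0, 0]}
    - {"claw": 5, "offset": [0, 0, 0], "delta_rot": [0, 0, 0]}
    - {"claw": 5, "offset": [0, 0, 0], "delta_rot": [0, 0, 0]}
    - {"claw": 5, "offset": [0, 0, -4], "delta_rot": [0, 0, 0]}
    - {"claw": 5, "offset": [0, 0, -9], "delta_rot": [0, 0, 0]}
    - {"claw": 5, "offset": [0, 0, -14], "delta_rot": [0, 0, 5]}
    - {"claw": 5, "offset": [-4, 1.5, -18], "delta_rot": [0, 0, 12]}
    - {"claw": 5, "offset": [-9, 3, -18], "delta_rot": [0, 0, 20]}
    - {"claw": 5, "offset": [-14, 5, -18], "delta_rot": [0, 0, 20]}
    - {"claw": 5, "offset": [-14, 5, -18], "delta_rot": [0, 0, 20]}

```text
clock: 25.2
ee_pos: [0.5749, 0.1638, 0.2885]
tool_rot: [2.233, 2.207, -0.001]
force: [-0.6, 0.5, -0.1]
width: 0.54
finger_force: 0.0
```

Emit:
step_arm:
  plan:
    - {"claw": 5, "offset": [0, 0, 0], "delta_rot": [0, 0, 0]}
    - {"claw": 5, "offset": [0, 0, 0], "delta_rot": [0, 0, 0]}

```text
clock: 25.45
ee_pos: [0.5719, 0.1695, 0.2884]
tool_rot: [-2.225, -2.217, 0.0]
force: [0.4, 0.3, 0.4]
width: 0.538
finger_force: 0.0
```

Run:
```python
from h import *
from station import imaging
c=imaging.camera("wrist"); np.savez("w6.npz",**c)
p,T,s=frame(); print(p,phi(T),s["clock"],s["force"].round(1))
P,u,v,C=cloud(c,0,0,640,240); S=sl(P)
A=(S[:,0]>-90)&(S[:,0]<0)&(S[:,1]>180)&(S[:,1]<310)
hs=cv2.cvtColor(C[None].astype(np.uint8),cv2.COLOR_RGB2HSV)[0]
k=A&(hs[:,0]>=3)&(hs[:,0]<=20)&(hs[:,1]>120)&(S[:,2]>116)&(S[:,2]<126); q=S[k]; print("knob",k.sum(),np.percentile(q,[2,50,98],axis=0).round(1).tolist())
h=A&(S[:,2]>74.5)&(S[:,2]<82)&(S[:,1]<243); q2=S[h]; print("hub",h.sum(),np.percentile(q2,[2,50,98],axis=0).round(1).tolist())
m=lambda a:(np.percentile(a,2,axis=0)+np.percentile(a,98,axis=0))/2
K,H=m(q),m(q2); print(K,H,"lever",np.arctan2(K[1]-H[1],H[0]-K[0]))
f=A&(C[:,0]>120)&(C[:,1]<80)&(C[:,2]<80)&(abs(S[:,2]-48)<3)&(S[:,0]<-64); print("fin",f.sum(),S[f].mean(0).round(2))
l=A&(C.sum(1)<420)&(abs(S[:,2]-50)<3)&(abs(S[:,1]-201)<5)&(S[:,0]<-46)&(S[:,0]>-58); print("line",l.sum(),S[l].mean(0).round(2))
uu,vv=int(np.median(u[k])),int(np.median(v[k])); a,b=max(0,uu-80),max(0,vv-40)
cv2.imwrite("pics/w6.png",cv2.resize(c["pixels"][b:b+150,a:a+200,::-1],None,fx=4,fy=4,interpolation=cv2.INTER_CUBIC))
```

```text
[0.57193584 0.16950761 0.28842927] 89.79223885404588 25.5 [ 0.3 -0.2  0.3]
knob 219 [[-52.4, 278.7, 116.1], [-44.7, 285.7, 120.2], [-38.5, 293.5, 122.7]]
hub 350 [[-34.2, 217.5, 75.3], [-22.6, 228.7, 76.9], [-11.3, 240.1, 78.7]]
[-45.42785399 286.07342421 119.40387724] [-22.78529133 228.76724092  76.97690766] lever 1.1945077837026334
fin 29 [-71.99 201.24  47.56]
line 15 [-52.96 201.27  50.59]
```

View pics/w6.png

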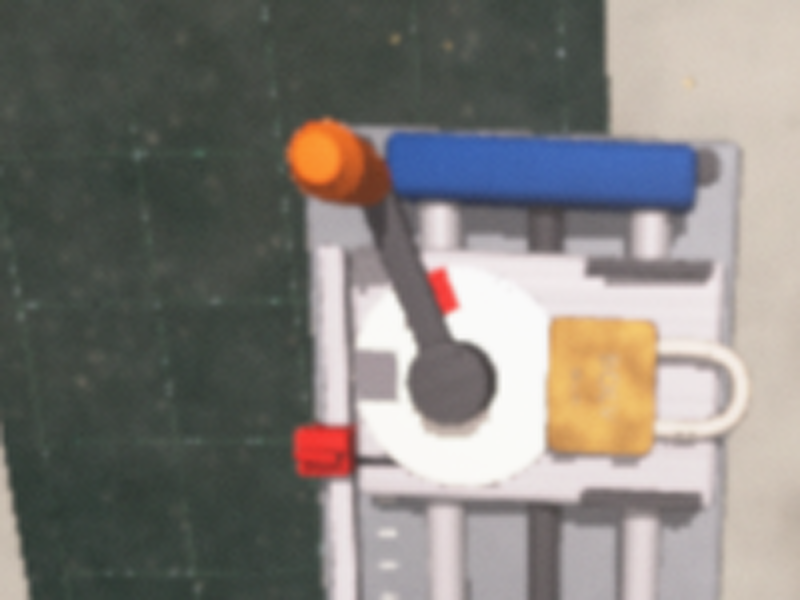

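The picture shows the lever over the red mark, partly hidden by parallax at (440,290). The measured lever angle is 1.195 rad. The line at (375,462) is level with the fin to within 0.1 mm, and the arm is clear.

```bash
python3 -c "
from station import hand_in
print(hand_in())"
```

```text
the job is handed in; nothing more can be done
None
```

I handed the job in at about 25.5 s: the carriage line measured within about 0.1 mm of the red index and the clamp lever about 1.195 rad (red mark at 1.2), with the gripper open and clear of everything; the system gave no verdict back.

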